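Move a hot firing tray to the cooling slab with the tray lifter

ROBOT

A 7-joint arm with a two-finger parallel gripper is mounted at the origin on a cart in front of the work surface, level with it; the furniture and walls round the work are solid. World frame = base frame: x ahead of the robot, y to its left, z up, the work surface at z = 0. Lengths are in m, angles in rad, forces in N, time in s.
With the tool pointing down it reaches from about 0.425 to 0.95 m from the base axis. Payload 4.7 kg.
Tool frame: the origin (TCP) lies on the centre line of the jaws, within the pads' length; the fingertips stand robot.nose_length ahead of it and the grasp point (between the pads) lies 8 mm behind it (robot.nose_length is the distance from the TCP to the fingertips, in m); z points along the fingers, x is the direction in which the jaws open and shut, and the axes are right-handed (so a half turn about z gives the same grasp; the last joint's range is limited). The gripper opens to 85 mm and grips with 20 to 120 N. Pads are 22 mm wide; open, the fingers measure 114 mm over their backs; the gripper's body (76 mm by 85 mm) begins 54 mm behind the grasp point. The pads swing forward as they close: fully open they stand 13 mm farther back than shut.
Start: joints at [1.2, 0.469, -0.049, 1.532, 0.024, 1.141, -0.082], TCP at [0.226, -0.636, 0.242] pointing down, gripper open.
Joint ranges: [-2.59, 2.59], [-0.33, 1.99], [-1.39, 1.29], [0.1, 2.45], [-1.04, 4.18], [0.21, 1.99], [-2.66, 2.66]. Speed limits (rad/s): [2.57, 2.57, 3.14, 3.14, 3.14, 3.14, 3.14].

INTERFACE

Orientations are given as [roll, pitch, yaw] about the fixed x, y, z axes, in that order (R = Rz(yaw) Ry(pitch) Rx(roll)).
In Python, from plant import robot gives the robot as it stands. Calls block until the motion is done:
- robot.goto(position, orientation): joint-space move of the TCP to a pose.
- robot.move_straight(position, vel=0.15, attitude=None, contact_N=None): straight line of the TCP; attitude=None keeps the orientation; vel is the mean speed in m/s. With contact_N (N) it stops when the force on the tool has changed by that much, and returns True; else False.
- robot.move_joints(angles): joint-space move.
- robot.grip(opening, strength=None): opening from 0.0 (shut) to 1.0 (fully open); strength is the grip in N (None keeps the last); returns when the fingers have stopped.
- robot.sleep(seconds).
- robot.inverse_kinematics(position, orientation): joint angles nearest the present ones, or None.
- robot.sense(): the state.
- robot.grab_frame(name): name is "scene" or "top" or "wrist"; returns a dict with "image" (480x640x3 uint8, red, green, blue), "range_z" (480x640 float32, m along the optical axis (not along the pixel's ray), 0 where there is no reading), "fx", "fy", "cx", "cy" (pixels), "R" (3x3) and "t" (3): a world point X has camera coordinates R X + t. Camera axes: x right, y down, z forward; pixel columns grow to the right and rows downward; lengths in m; the calibration is good to about 2 mm. A picture is of the moment at which its call begins.
A pose or a line that the arm cannot do raises robot.IKError and nothing moves.
- robot.close_job(): hands the job in, once; it reports no verdict.
The state is a dict: "t": time; "joint_pos": joint angles; "joint_velocities": joint speeds; "effort": joint torques, N m; "tcp_pos": TCP position; "tcp_rot": TCP orientation; "wrist_force": force on the tool from outside, world axes, zero at the start; "torque": the same for the moment, N m; "opening": opening from 0.0 (shut) to 1.0 (fully open).
Only numpy, scipy, OpenCV 4.12 (cv2) and the standard library are available. Lean on these libraries where they do the work, as an engineer would, in place of code of your own. Each camera call takes 0.05 s, during which the arm holds its last target.

TASK

The small square firing tray with the two crowns on it is still hot: pick up the wooden-handled tray lifter, slide its blade under the tray between the feet, lift the tray level and set it down in the middle of the stone cooling slab with all its feet on the stone. Do not touch the tray with the gripper, do not spill a crown and leave the other things alone. Then draw the lifter out and lay it flat on the bench, clear of the tray and slab.

Things in the scene. Friction and masses are not known exactly. Their poses are not given: they have to be found in the camera images.
- lifter_grip (a point): Centre of the wooden grip bar of the tray lifter, 36 mm above the underside of its blade. +x points along the blade to its free front end, z up. The bar, on two posts above the blade's rear, is 64 mm long (x), 16 mm wide (y), 24 mm high; grip it across the 16 mm. 21.5 mm are free between bar and blade. The lifter starts flat on the bench, blade pointing roughly away from the robot.
- lifter: The tray lifter, one rigid piece, 220 g. Origin on the blade's underside straight below the grip's centre, axes as lifter_grip. Flat steel blade 46 mm wide, 2.5 mm thick, from x = -34 to x = +110 mm; front corners rounded by 12 mm.
- tray: Pale ceramic firing tray, 80 x 80 mm, 17 mm high, about 160 g, loose on the bench. Origin: centre, level with its soles; x, y parallel to its sides. Four round feet, 10 mm wide, at x, y = +-33 mm; between them the space under the plate is open on all sides, 56 mm wide, 9 mm high. Plate from 9 to 12 mm, rim 4 mm thick up to 17 mm. All sides alike. Hot: no touching.
- crown_a: Loose white ceramic crown, about 9 x 22 x 9 mm, lying in the tray. Origin at the centre of its underside as it first lies; it may roll inside the rim.
- crown_b: Loose white ceramic crown, about 8 x 21 x 8 mm, lying in the tray. Origin as for crown_a.
- slab: Stone cooling slab, 120 x 120 mm, 12 mm thick, fixed. Origin: centre of its underside on the bench (z = 0), x, y parallel to its sides; top 12 mm above the origin. It lies to one side of the lifter (left or right), the tray to the other.
- white_cast: white plaster jaw model, 56 x 60 x 28 mm, stands behind the work; leave it alone
- tip_block: wooden block with small polishing tips standing in it, 40 x 64 x 38 mm, far left; leave it alone
- vibrator: Fixed bench vibrator with a cast on top, a beige box about 140 x 110 mm standing turned, about 130 mm high with the cast, behind the work between the places of tray and slab. Origin: centre of its underside; its corner nearest the robot lies 80 mm nearer to the robot (-x) than the origin. It does not move; carry the tray past in front of it.

How it is judged:
On the way:
1. the tray is lifted clear of the bench, borne by the lifter (height (world z) of tray above 0.015 m and contact force between lifter and tray above 0.5 N), for 0.2 s.
At the end, for the whole second after the job is handed in: The tray stands on the slab on all four feet (tilt under 0.05 rad), its centre within 20 mm of the slab's, both crowns still within its rim; the lifter lies flat on the bench, right way up, its grip at least 70 mm from the tray's centre, touching neither tray nor slab; everything is at rest (horizontal distance between tray and slab below 0.02 m and z of tray in the frame of slab between 0.0095 and 0.0145 m and angle between each of tray, lifter's own z axis and vertical below 0.05 rad and linear speed of each of tray, lifter below 0.01 m/s and x of crown_a in the frame of tray between -0.04 and 0.04 m and y of crown_a in the frame of tray between -0.04 and 0.04 m and z of crown_a in the frame of tray between 0 and 0.03 m and x of crown_b in the frame of tray between -0.04 and 0.04 m and y of crown_b in the frame of tray between -0.04 and 0.04 m and z of crown_b in the frame of tray between 0 and 0.03 m and height (world z) of lifter between -0.002 and 0.004 m and horizontal distance between lifter and tray above 0.07 m and contact force between lifter and tray below 0.05 N and contact force between lifter and slab below 0.05 N).
It fails at once if the gripper or arm touches the hot tray (contact force between any of the fingers, the arm and tray above 0.3 N).
It fails at once if the tray is tipped by more than 0.3 rad (angle between tray's own z axis and vertical above 0.3 rad).
It fails at once if a bystander is moved by more than 15 mm (distance of any of white_cast, tip_block from where it was at the start of the episode above 0.015 m).
It also fails if it takes over 64 s, if anything falls off the work surface, if the arm or the gripper's body presses on something with over 40 N, if the wrist force passes 120 N, or if a joint passes its speed limit or range.

## Working session

There is one attempt and no reset: what is moved stays moved. The work goes in short steps, each a Python script; the robot and the scene stay as the last script left them, time stands still between calls to the robot, and variables do not carry over. Pictures are saved under pics/ and viewed, and the job is handed in when it is done.

```bash
ls; mkdir -p pics; python3 - <<'E'
from plant import robot
import cv2,numpy as np
s=robot.sense();print(s['t'],s['tcp_pos'],s['tcp_rot'],s['opening'],robot.nose_length)
for n in ["scene","top","wrist"]:
    f=robot.grab_frame(n);cv2.imwrite(f"pics/{n}0.png",f["image"][:,:,::-1])
    np.savez(f"pics/{n}0.npz",**f)
    print(n,f["fx"],f["cx"],f["cy"],(-f["R"].T@f["t"]).round(3),f["R"][2].round(3))
E
```

```text
pics
0.0 [ 0.22607165 -0.63541187  0.2412547 ] [ 3.14153034e+00  1.96976548e-03 -1.22895908e+00] 0.9969007007581325 0.011
scene 435.23695322604846 321.55241633592186 238.70193825321357 [0.044 0.216 0.763] [ 0.59  -0.275 -0.759]
top 531.6196129368196 314.59683453737216 241.46749413963624 [ 0.509 -0.065  0.968] [ 0.119  0.026 -0.993]
wrist 349.38208605850275 322.8416036439144 232.6614235949223 [ 0.295 -0.61   0.372] [-0.273 -0.095 -0.957]
```

View pics/scene0.png

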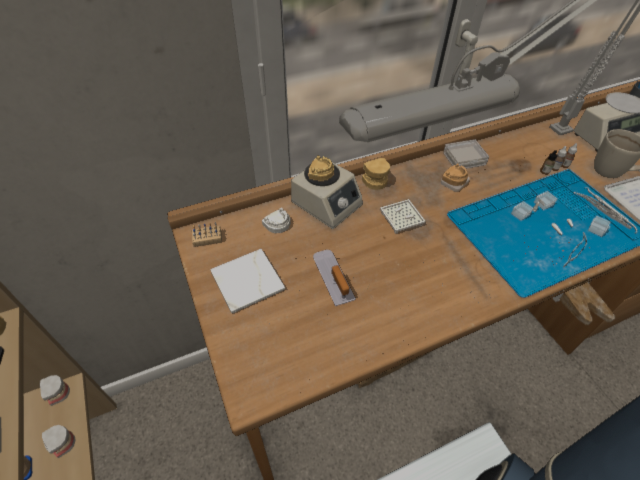

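View pics/top0.png

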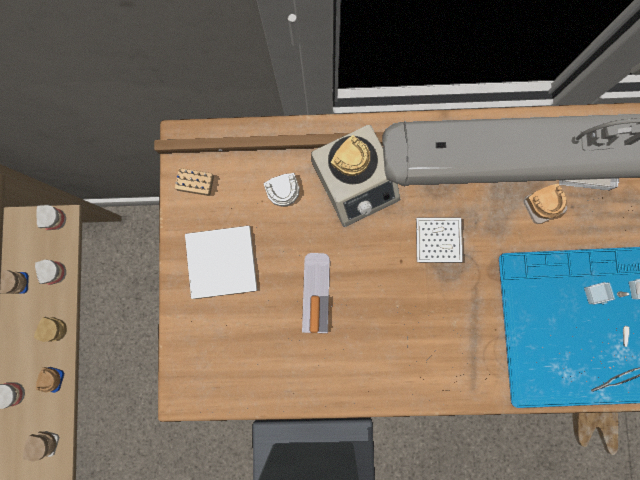

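The scene picture shows the slab around (247,278), the lifter at (335,277) and the tray at (403,215). In the top picture the slab is at (221,262), the lifter at (316,293) with its orange bar at (315,314), the tray at (440,240) and the vibrator at (356,178). I'll measure them now.

```bash
cat > h.py <<'E'
import numpy as np,cv2
def load(n): return dict(np.load(f"pics/{n}.npz"))
def ray(f,uv,z):
    uv=np.atleast_2d(np.asarray(uv,float)); d=np.c_[(uv[:,0]-f['cx'])/f['fx'],(uv[:,1]-f['cy'])/f['fy'],np.ones(len(uv))]@f['R']
    c=-f['R'].T@f['t']; return c+d*((z-c[2])/d[:,2])[:,None]
def pt3(f,mask):
    v,u=np.nonzero(mask&(f['range_z']>0)); Z=f['range_z'][v,u]
    X=np.c_[(u-f['cx'])/f['fx']*Z,(v-f['cy'])/f['fy']*Z,Z]; return (X-f['t'])@f['R'],u,v
def tri(f1,p1,f2,p2):
    A=[];b=[]
    for f,p in((f1,p1),(f2,p2)):
        c=-f['R'].T@f['t'];d=f['R'].T@np.array([(p[0]-f['cx'])/f['fx'],(p[1]-f['cy'])/f['fy'],1]);d/=np.linalg.norm(d)
        M=np.eye(3)-np.outer(d,d);A.append(M);b.append(M@c)
    x=np.linalg.solve(sum(A),sum(b)); return x
def blob(m,near):
    n,l,s,c=cv2.connectedComponentsWithStats(m.astype(np.uint8)); i=l[near[1],near[0]]
    if i==0:
        k=[j for j in range(1,n) if s[j,4]>20]; i=min(k,key=lambda j:np.hypot(*(c[j]-near)))
    return l==i
def rect(f,m,z):
    """min-area rectangle of mask outline cast onto plane z: centre, size, long axis angle"""
    cs,_=cv2.findContours(m.astype(np.uint8),cv2.RETR_EXTERNAL,cv2.CHAIN_APPROX_NONE)
    c=max(cs,key=cv2.contourArea)[:,0]; P=ray(f,c,z)[:,:2]
    (x,y),(w,h),a=cv2.minAreaRect((P*1000).astype(np.float32)); return x/1000,y/1000,w,h,a
E
python3 - <<'E'
from h import *
T=load('top0');S=load('scene0')
for n,f in(('top',T),('scene',S)):
    hsv=cv2.cvtColor(f['image'],cv2.COLOR_RGB2HSV);h,s,v=[hsv[...,i].astype(int) for i in range(3)]
    nears={'slab':((221,262),(247,278)),'tray':((440,240),(403,215))}
    k=0 if n=='top' else 1
    near={a:b[k] for a,b in nears.items()}
    wh=(s<45)&(v>140)
    for a,z in(('slab',.012),('tray',.017)):
        m=cv2.morphologyEx((wh).astype(np.uint8),cv2.MORPH_CLOSE,np.ones((5,5)))>0 if a=='tray' else wh
        b=blob(m,near[a]); P,_,_=pt3(f,b)
        print(n,a,b.sum(),np.round(rect(f,b,z),3),'zrange med',np.median(P[:,2]).round(4),np.percentile(P[:,2],[5,95]).round(4))
    org=(h<14)&(s>165)&(v>90)
    b=blob(org,(315,314) if k==0 else (340,279)); P,u,v_=pt3(f,b)
    print(n,'bar',b.sum(),np.round(rect(f,b,.048),3),np.median(P[:,2]).round(4),P.mean(0).round(4),u.min(),u.max(),v_.min(),v_.max())
    lil=(s<60)&(v>95)&(v<215); 
    b=blob(lil,(317,272) if k==0 else (325,262)); P,u,v_=pt3(f,b)
    print(n,'blade',b.sum(),np.round(rect(f,b,.0025),3),np.median(P[:,2]).round(4),P.mean(0).round(4),u.min(),u.max(),v_.min(),v_.max())
    x0,y0,w_,h_=(160,140,320,210) if k==0 else (190,140,260,180)
    cv2.imwrite(f'pics/crop_{n}.png',cv2.resize(f['image'][y0:y0+h_,x0:x0+w_,::-1],None,fx=2.5,fy=2.5,interpolation=cv2.INTER_CUBIC))
E
```

```text
top slab 4296 [  0.592   0.132 119.387 119.203   5.679] zrange med 0.0118 [0.009  0.0146]
top tray 1976 [ 0.62  -0.263 80.238 77.652 88.158] zrange med 0.0125 [0.0094 0.0187]Traceback (most recent call last):
  File "<stdin>", line 14, in <module>
  File "h.py", line 18, in blob
    k=[j for j in range(1,n) if s[j,4]>20]; i=min(k,key=lambda j:np.hypot(*(c[j]-near)))
                                              ~~~^^^^^^^^^^^^^^^^^^^^^^^^^^^^^^^^^^^^^^^
ValueError: min() iterable argument is empty
```

```bash
cat > m0.py <<'E'
from h import *
T=load('top0');S=load('scene0')
for n,f in(('top',T),('scene',S)):
    hsv=cv2.cvtColor(f['image'],cv2.COLOR_RGB2HSV);h,s,v=[hsv[...,i].astype(int) for i in range(3)]
    k=0 if n=='top' else 1
    print(hsv[314,315] if k==0 else hsv[279,340], hsv[370,315], hsv[272,317] if k==0 else hsv[262,325])
    x0,y0,w_,h_=(160,140,320,210) if k==0 else (190,140,260,180)
    cv2.imwrite(f'pics/crop_{n}.png',cv2.resize(f['image'][y0:y0+h_,x0:x0+w_,::-1],None,fx=2.5,fy=2.5,interpolation=cv2.INTER_CUBIC))
    wh=(s<45)&(v>140)
    for a,z,nr in(('slab',.012,((221,262),(247,278))[k]),('tray',.017,((440,240),(403,215))[k])):
        b=blob(wh,nr); b=cv2.morphologyEx(b.astype(np.uint8),cv2.MORPH_CLOSE,np.ones((5,5)))>0; P,_,_=pt3(f,b)
        print(n,a,b.sum(),np.round(rect(f,b,z),3),'z',np.median(P[:,2]).round(4),np.percentile(P[:,2],[5,95]).round(4))
    org=(h<14)&(s>140)&(v>90)
    b=blob(org,(315,314) if k==0 else (340,279)); P,u,v_=pt3(f,b)
    print(n,'bar',b.sum(),np.round(rect(f,b,.048),3),np.median(P[:,2]).round(4),P.mean(0).round(4),u.min(),u.max(),v_.min(),v_.max())
    lil=(s<60)&(v>95)&(v<225); 
    b=blob(lil,(317,272) if k==0 else (325,262)); P,u,v_=pt3(f,b)
    print(n,'blade',b.sum(),np.round(rect(f,b,.0025),3),np.median(P[:,2]).round(4),P.mean(0).round(4),u.min(),u.max(),v_.min(),v_.max())
E
python3 m0.py
```

```text
[ 13 151 194] [ 14 108 185] [145   8 190]
top slab 4296 [  0.592   0.132 119.387 119.203   5.679] z 0.0118 [0.009  0.0146]
top tray 1976 [ 0.62  -0.263 80.238 77.652 88.158] z 0.0125 [0.0094 0.0187]
top bar 204 [ 4.9400e-01 -3.7000e-02  1.3505e+01  6.1396e+01  8.6423e+01] 0.0476 [ 0.4944 -0.0373  0.0475] 310 318 296 332
top blade 1704 [ 5.32000e-01 -4.00000e-02  4.69560e+01  1.43404e+02  8.66000e+01] 0.0023 [ 0.5388 -0.04    0.0024] 302 329 253 332
[ 13 173 152] [ 15 108 151] [156   9 145]
scene slab 2633 [  0.591   0.133 119.198 119.174   5.577] z 0.0123 [0.0101 0.0144]
scene tray 801 [ 0.619 -0.263 79.745 79.253 88.271] z 0.0133 [0.0103 0.019 ]
scene bar 1 [ 0.488 -0.034  0.     0.     0.   ] 0.0479 [ 0.4881 -0.0344  0.0479] 340 340 279 279
scene blade 816 [ 5.31000e-01 -3.90000e-02  4.61790e+01  1.44743e+02  8.66010e+01] 0.0028 [ 0.5357 -0.0339  0.003 ] 313 355 250 305
```

```bash
python3 - <<'E'
from h import *
T=load('top0');S=load('scene0')
hb={}
for n,f,r,b0 in(('top',T,(305,290,322,335),.0),('scene',S,(325,258,355,300),0)):
    hsv=cv2.cvtColor(f['image'],cv2.COLOR_RGB2HSV).astype(int)
    m=np.zeros((480,640),bool);x0,y0,x1,y1=r;m[y0:y1,x0:x1]=((hsv[...,1]>130)&(hsv[...,0]<20))[y0:y1,x0:x1]
    P,u,v=pt3(f,m); t=P[:,2]>.044  # top face
    hb[n]=(u[t].mean(),v[t].mean());print(n,t.sum(),P[t].mean(0).round(4),rect(f,m,.048))
print('bar top tri',tri(T,hb['top'],S,hb['scene']))
# slab & tray centre triangulation
for a,nr in(('slab',((221,262),(247,278))),('tray',((440,240),(403,215)))):
    c=[]
    for k,f in enumerate((T,S)):
        hsv=cv2.cvtColor(f['image'],cv2.COLOR_RGB2HSV).astype(int)
        b=blob((hsv[...,1]<45)&(hsv[...,2]>140),nr[k]).astype(np.uint8)
        q=cv2.approxPolyDP(max(cv2.findContours(b,0,1)[0],key=cv2.contourArea),6,True)[:,0].astype(float)
        c.append(q)
    for p in c[0]:
        X=ray(T,p,.015)[0]; q=min(c[1],key=lambda q:np.linalg.norm(ray(S,q,.015)[0]-X)); print(a,'corner',tri(T,p,S,q).round(4))
# obstacles
P,u,v=pt3(T,np.ones((480,640),bool))
w=(P[:,2]>.03)&(P[:,0]<.9)&(P[:,0]>.35)&(P[:,1]<.3)&(P[:,1]>-.4)
for lo,hi in((.03,.06),(.06,.1),(.1,.16),(.16,.3),(.3,.8)):
    Q=P[w&(P[:,2]>lo)&(P[:,2]<hi)]
    if len(Q): 
        i=Q[:,0].argmin();print(lo,hi,len(Q),'min x pt',Q[i].round(3),'y',Q[:,1].min().round(3),Q[:,1].max().round(3), '5 nearest',np.sort(Q[:,0])[[0,5%len(Q),20%len(Q)]].round(3))
V=P[w&(P[:,2]>.06)&(P[:,2]<.2)&(P[:,0]>.58)];i=V[:,0].argmin();print('vib nearest',V[i])
E
```

```text
top 284 [ 0.4944 -0.0374  0.0476] (0.49410906982421876, -0.036790916442871094, 13.688735961914062, 61.199058532714844, 88.39218139648438)
scene 185 [ 0.4909 -0.0359  0.0475] (0.48696484375, -0.03379539489746094, 17.93436622619629, 70.9581527709961, 86.67578125)
bar top tri [ 0.49410096 -0.0374778   0.04237897]
slab corner [0.656  0.0789 0.0092]
slab corner [0.6443 0.1957 0.0114]
slab corner [0.5282 0.1857 0.0128]
slab corner [0.5391 0.068  0.0103]
tray corner [ 0.6586 -0.2252  0.0192]
tray corner [ 0.5821 -0.2215  0.0196]
tray corner [ 0.5802 -0.3001  0.0153]
tray corner [ 0.6573 -0.3026  0.0175]
0.03 0.06 2333 min x pt [ 0.463 -0.041  0.044] y -0.194 0.3 5 nearest [0.463 0.463 0.467]
0.06 0.1 5140 min x pt [ 0.664 -0.126  0.063] y -0.185 0.3 5 nearest [0.664 0.666 0.669]
0.1 0.16 4115 min x pt [ 0.722 -0.107  0.111] y -0.137 0.3 5 nearest [0.722 0.722 0.724]
0.16 0.3 22335 min x pt [ 0.675 -0.398  0.228] y -0.4 0.3 5 nearest [0.675 0.675 0.676]
0.3 0.8 9552 min x pt [ 0.72  -0.399  0.301] y -0.399 0.3 5 nearest [0.72  0.868 0.868]
vib nearest [ 0.66423452 -0.12628329  0.0625162 ]
```

View pics/crop_scene.png

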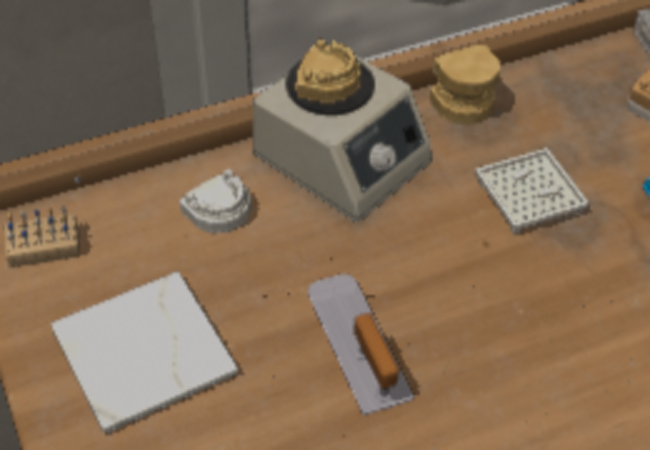

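```bash
cat > c.py <<'E'
import numpy as np
LY=-0.0593; L=np.array([.4938,-.0373]); TR=np.array([.6195,-.2625]); TY=-0.0315; SL=np.array([.5918,.1325])
OFF=.074; DZ=-.008+.036   # TCP z minus blade underside
def ori(y): return [np.pi,0,y-np.pi/2]
def d(y): return np.array([np.cos(y),np.sin(y)])
def P(xy,zb): return [float(xy[0]),float(xy[1]),float(zb+DZ)]
E
python3 - <<'E'
from h import *; from c import *
from plant import robot
T=load('top0');Q,u,v=pt3(T,np.ones((480,640),bool))
for f in (T,load('scene0')):
  Q,u,v=pt3(f,np.ones((480,640),bool))
  for y in np.arange(-.4,.2,.05):
    w=(Q[:,2]>.15)&(Q[:,1]>y)&(Q[:,1]<y+.05)&(Q[:,0]>.4)&(Q[:,0]<.95)
    if w.any(): i=np.where(w)[0][Q[w,0].argmin()];print(y.round(2),Q[i].round(3))
w=[("grasp",L,LY),("pre",TR-d(TY)*.17,TY),("in",TR-d(TY)*OFF,TY),("slab",SL-d(0)*OFF,0),("out",SL-d(0)*.16,0),("out",SL-d(.1)*.16,.1)]
for n,xy,y in w:
  for z in (.0,.06):
    for k in(0,np.pi):
      o=ori(y);o[2]+=k
      q=robot.inverse_kinematics(P(xy,z),o);print(n,xy.round(3),z,k, None if q is None else np.round(q,2))
E
```

```text
-0.4 [ 0.675 -0.398  0.228]
-0.35 [ 0.675 -0.309  0.227]
-0.3 [ 0.675 -0.276  0.225]
-0.25 [ 0.675 -0.23   0.226]
-0.2 [ 0.675 -0.176  0.217]
-0.15 [ 0.688 -0.15   0.227]
-0.1 [ 0.89  -0.059  0.333]
-0.05 [ 0.879 -0.026  0.25 ]
-0.0 [0.868 0.049 0.34 ]
0.05 [0.868 0.073 0.199]
0.1 [0.867 0.117 0.309]
0.15 [0.868 0.193 0.395]
0.2 [0.867 0.244 0.295]
-0.4 [ 0.673 -0.364  0.228]
-0.35 [ 0.674 -0.335  0.223]
-0.3 [ 0.673 -0.263  0.223]
-0.25 [ 0.673 -0.24   0.226]
-0.2 [ 0.674 -0.177  0.228]
-0.15 [ 0.686 -0.149  0.226]
-0.1 [ 0.886 -0.066  0.243]
-0.05 [ 0.877 -0.024  0.301]
-0.0 [0.865 0.035 0.383]
0.05 [0.865 0.05  0.422]
0.1 [0.864 0.102 0.206]
0.15 [0.864 0.187 0.357]
0.2 [0.863 0.205 0.364]
grasp [ 0.494 -0.037] 0.0 0 [ 0.2   0.5  -0.26  2.12  0.24  0.55 -1.87]
grasp [ 0.494 -0.037] 0.0 3.141592653589793 [ 0.49  0.58 -0.63  2.1   0.57  0.64  0.97]
grasp [ 0.494 -0.037] 0.06 0 [ 0.28  0.41 -0.36  2.08  0.22  0.69 -1.85]
grasp [ 0.494 -0.037] 0.06 3.141592653589793 [ 0.6   0.5  -0.77  2.06  0.5   0.77  1.03]
pre [ 0.45  -0.257] 0.0 0 [ 0.54  0.52 -0.13  2.07  0.12  0.56 -1.27]
pre [ 
[... 769 characters left out ...]
4]
slab [0.518 0.132] 0.06 3.141592653589793 [ 0.38  0.63 -0.95  1.97  0.67  0.89  0.64]
out [0.432 0.132] 0.0 0 [-0.    0.49 -0.47  2.2   0.43  0.54 -2.37]
out [0.432 0.132] 0.0 3.141592653589793 [ 0.35  0.65 -0.95  2.19  0.83  0.72  0.4 ]
out [0.432 0.132] 0.06 0 [ 0.15  0.4  -0.65  2.16  0.39  0.69 -2.34]
out [0.432 0.132] 0.06 3.141592653589793 [ 0.56  0.69 -1.26  2.15  0.84  0.95  0.38]
out [0.433 0.117] 0.0 0 [ 0.03  0.48 -0.47  2.21  0.42  0.53 -2.24]
out [0.433 0.117] 0.0 3.141592653589793 [ 0.34  0.61 -0.87  2.2   0.77  0.68  0.59]
out [0.433 0.117] 0.06 0 [ 0.18  0.4  -0.64  2.17  0.37  0.68 -2.19]
out [0.433 0.117] 0.06 3.141592653589793 [ 0.59  0.67 -1.24  2.15  0.82  0.93  0.53]
```

```bash
python3 - <<'E'
from h import *; from c import *
from plant import robot
robot.goto(P(L,.10),ori(LY))
f=robot.grab_frame("wrist");cv2.imwrite("pics/w1.png",f["image"][:,:,::-1]);np.savez("pics/w1.npz",**f)
s=robot.sense();print(s['t'],s['tcp_pos'],s['tcp_rot'])
E
```

```text
2.5667 [ 0.49402634 -0.03819185  0.12806565] [-3.14131817e+00 -2.84621997e-04 -1.63163829e+00]
```

View pics/w1.png

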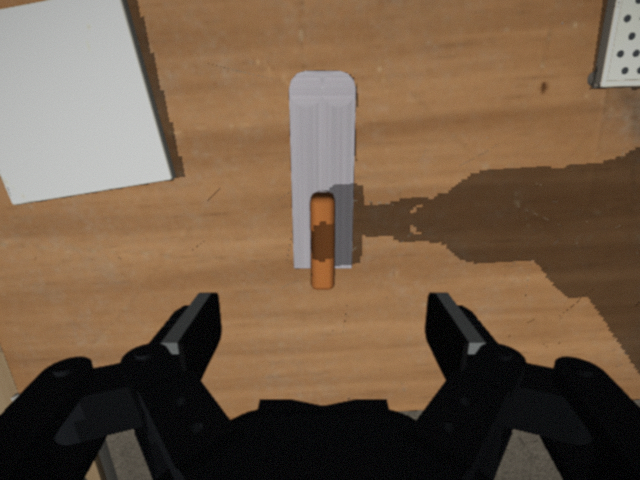

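The wrist view shows the lifter's blade upright in the picture at columns 290–356. The bar is at (322,240), midway between the jaws at (210) and (435). Alignment is good, so I'll grasp.

```bash
python3 - <<'E'
from h import *; from c import *
from plant import robot
print(robot.move_straight(P(L,.03),vel=.1), robot.move_straight(P(L,.0),vel=.04,contact_N=6))
s=robot.sense();print(s['t'],s['tcp_pos'],s['wrist_force'].round(2))
robot.grip(0,strength=80)
s=robot.sense();print(s['t'],s['tcp_pos'],s['wrist_force'].round(2),s['opening'])
z0=s['tcp_pos'][2]
robot.move_straight([s['tcp_pos'][0],s['tcp_pos'][1],.028+.06],vel=.08)
robot.sleep(.3)
for n in("top","scene","wrist"):
    f=robot.grab_frame(n);cv2.imwrite(f"pics/{n}2.png",f["image"][:,:,::-1]);np.savez(f"pics/{n}2.npz",**f)
s=robot.sense();print(s['t'],s['tcp_pos'],s['tcp_rot'],s['wrist_force'].round(2),s['opening'])
E
```

```text
False False
4.3167 [ 0.49393854 -0.03722658  0.0280526 ] [-0.28 -0.27  0.01]
4.9583 [ 0.49393307 -0.03735772  0.02822   ] [-0.49 -1.45  2.29] 0.1720153637733348
6.3083 [ 0.49386488 -0.03732178  0.08784121] [ 3.14127276e+00  3.96584922e-05 -1.63002660e+00] [-0.43 -0.6  -1.24] 0.17315565525661186
```

View pics/wrist2.png

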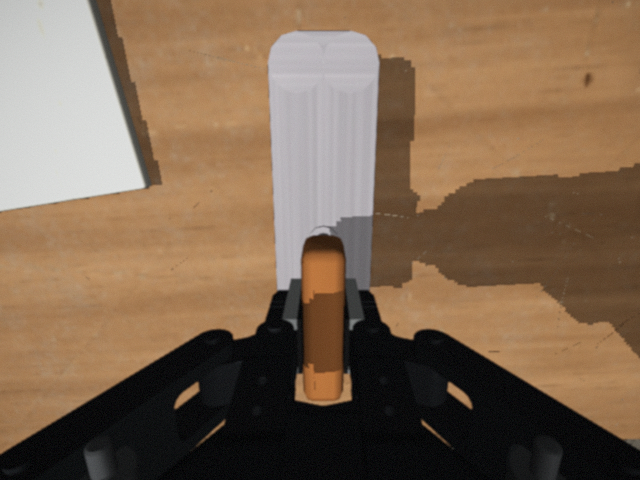

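View pics/scene2.png

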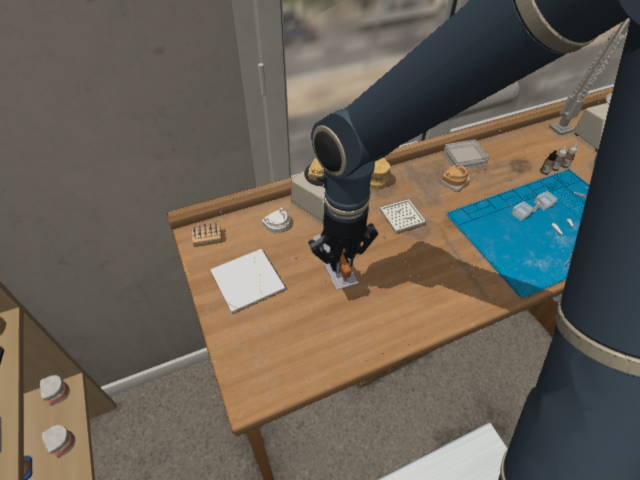

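```bash
python3 - <<'E'
from h import *
f=load('wrist2')
m=np.zeros((480,640),bool);m[85:215,282:365]=1
Q,_,_=pt3(f,m);A=np.c_[Q[:,:2]-Q[:,:2].mean(0),np.ones(len(Q))];k=np.linalg.lstsq(A,Q[:,2],rcond=None)[0];print('wrist blade slope dz/dx,dz/dy,z',k.round(4),len(Q),'resid',np.std(Q[:,2]-A@k))
# blade edges on plane z=.0625
hsv=cv2.cvtColor(f['image'],cv2.COLOR_RGB2HSV).astype(int)
b=blob((hsv[...,1]<40)&(hsv[...,2]>130),(320,150));E=[]
for r in range(100,210,10):
    c=np.nonzero(b[r,200:420])[0]+200;E.append([c.min(),r,c.max()+1,r])
E=np.array(E,float);l=ray(f,E[:,:2],.0625);r=ray(f,E[:,2:],.0625)
mid=(l+r)/2;print('width',np.linalg.norm(l-r,axis=1).round(4));p=np.polyfit(mid[:,0],mid[:,1],1);print('yaw',p[0],'y at .57',np.polyval(p,.57))
v=np.nonzero(b[:,322])[0].min();print('tip',ray(f,[322,v],.0625))
# tray in w1/wrist2?
E
```

```text
wrist blade slope dz/dx,dz/dy,z [-0.002  -0.0019  0.0613] 10742 resid 0.0006455014092748999
width [0.0457 0.0452 0.0456 0.0451 0.0454 0.0454 0.0453 0.0457 0.0451 0.0455
 0.045 ]
yaw -0.059229641616632786 y at .57 -0.04141259722662617
tip [[ 0.603472   -0.04281795  0.0625    ]]
```

View pics/top2.png

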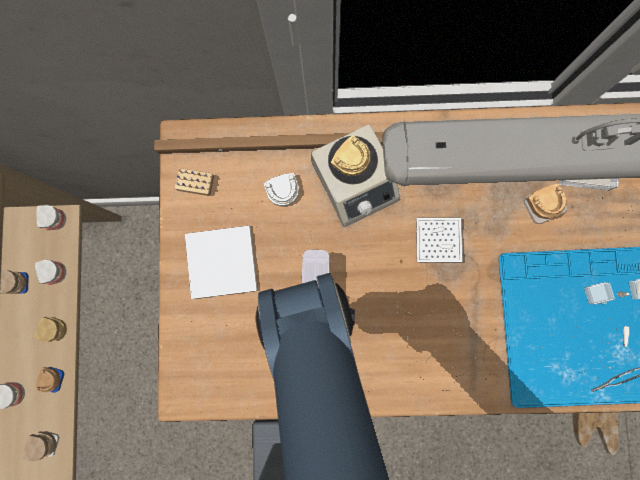

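The wrist view shows the bar firmly in the jaws, and the blade comes out level (slope about 0.002 rad) with its tip at (322,30). The top view shows the arm well short of the lamp. Next I'll move to the position before insertion and check the tray relative to the blade.

```bash
python3 - <<'E'
from h import *; from c import *
from plant import robot
pre=TR-d(TY)*.175
robot.goto(P(pre,.06),ori(TY))
f=robot.grab_frame("wrist");cv2.imwrite("pics/w3.png",f["image"][:,:,::-1]);np.savez("pics/w3.npz",**f)
robot.move_straight(P(pre,.003),vel=.06,contact_N=5)
robot.sleep(.2)
f=robot.grab_frame("wrist");cv2.imwrite("pics/w4.png",f["image"][:,:,::-1]);np.savez("pics/w4.npz",**f)
s=robot.sense();print(s['t'],s['tcp_pos'],s['tcp_rot'],s['wrist_force'].round(2),s['opening'])
E
```

```text
8.6083 [ 0.44473737 -0.2571047   0.03130637] [-3.14105682e+00 -3.32772712e-04 -1.60233837e+00] [ 0.86 -0.57 -3.16] 0.17090490319394303
```

View pics/w3.png

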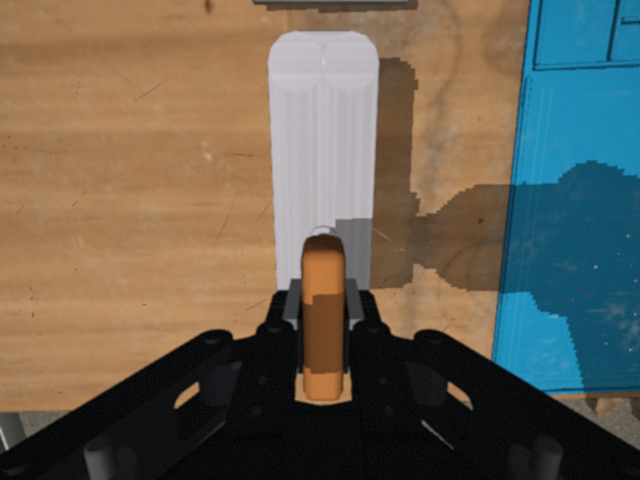

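View pics/w4.png

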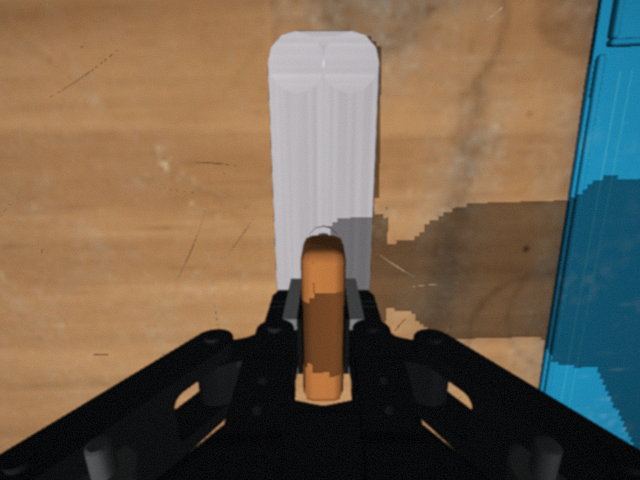

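Picture w3 shows the tray's near rim at row 3, columns 252–418. Picture w4 shows the blade just above the bench, with its tip at row 30. I'll check the lateral offset and the blade height.

```bash
python3 - <<'E'
from h import *; from c import *
from plant import robot
f=robot.grab_frame("top");cv2.imwrite("pics/top4.png",cv2.resize(f["image"][190:310,340:500,::-1],None,fx=4,fy=4,interpolation=cv2.INTER_CUBIC));np.savez("pics/top4.npz",**f)
hsv=cv2.cvtColor(f['image'],cv2.COLOR_RGB2HSV).astype(int)
b=blob((hsv[...,1]<45)&(hsv[...,2]>140),(440,240));print('tray top',b.sum(),np.round(rect(f,b,.017),4))
ws=load('w3');g=ws['image'][0:8].astype(int);hs=cv2.cvtColor(ws['image'],cv2.COLOR_RGB2HSV).astype(int)
c=np.nonzero(hs[2,:,1]<60)[0];c=c[(c>200)&(c<480)];print(c.min(),c.max())
for z in(.013,.017): print(z,ray(ws,[[c.min(),2],[c.max()+1,2]],z).round(4))
w=load('w4')
m=np.zeros((480,640),bool);m[85:200,282:365]=1;Q,_,_=pt3(w,m);print('blade top z',Q[:,2].mean())
m[:]=0;m[60:200,100:240]=1;Q,_,_=pt3(w,m);print('bench z',Q[:,2].mean())
hw=cv2.cvtColor(w['image'],cv2.COLOR_RGB2HSV).astype(int);bb=blob((hw[...,1]<40)&(hw[...,2]>130),(320,150))
E=[]
for r in range(100,210,10):
    k=np.nonzero(bb[r,200:420])[0]+200;E.append([k.min(),r,k.max()+1,r])
E=np.array(E,float);M=(ray(w,E[:,:2],.0055)+ray(w,E[:,2:],.0055))/2;p=np.polyfit(M[:,0],M[:,1],1);print('blade yaw',p[0],'y@.555',np.polyval(p,.555),'y@tray',np.polyval(p,TR[0]), 'tray line y@.555',TR[1]-(TR[0]-.555)*TY)
E
```

```text
tray top 1907 [ 0.6207 -0.2629 80.6757 79.2987 88.2966]
254 406
0.013 [[ 0.5812 -0.2232  0.013 ]
 [ 0.5788 -0.3019  0.013 ]]
0.017 [[ 0.58   -0.2239  0.017 ]
 [ 0.5777 -0.301   0.017 ]]
blade top z 0.004991079430941633
bench z -0.0006258265489898387
blade yaw -0.030282852514618493 y@.555 -0.26014772242800205 y@tray -0.2621009664151949 tray line y@.555 -0.26046825
```

View pics/top4.png

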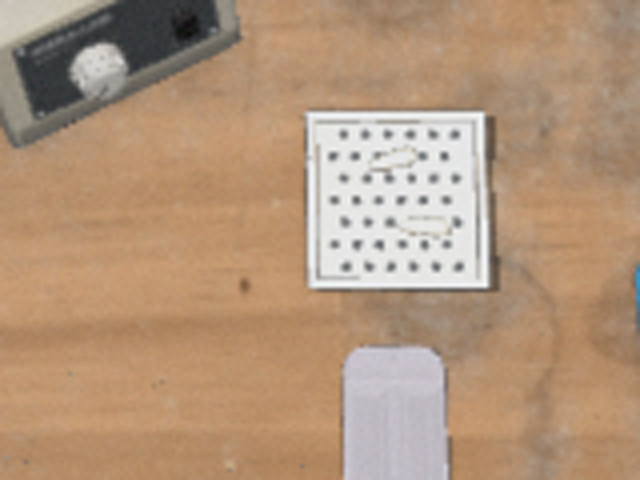

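The blade and tray axes agree to about 1 mm. The blade's underside is about 3 mm above the bench, so there is 3–4 mm of free height under the plate. Inserting now.

```bash
python3 - <<'E'
from h import *; from c import *
from plant import robot
TR=TR+[0.0003,-.0007]
e=TR-d(TY)*OFF
c=robot.move_straight(P(e,.003),vel=.05,contact_N=4)
s=robot.sense();print(c,s['t'],s['tcp_pos'],P(e,.003),s['wrist_force'].round(2))
robot.sleep(.1)
f=robot.grab_frame("wrist");cv2.imwrite("pics/w5.png",f["image"][:,:,::-1]);np.savez("pics/w5.npz",**f)
E
```

```text
False 10.8333 [ 0.54559166 -0.26092571  0.03100025] [0.5458367102143735, -0.2608693854700004, 0.030999999999999996] [-0.61 -0.16 -2.5 ]
```

View pics/w5.png

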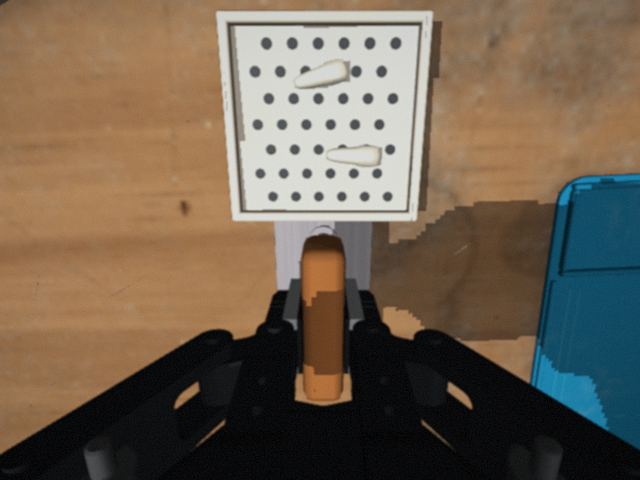

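The blade went in without contact. The tray spans columns 218–432 and rows 12–220, centred over the blade, and the jaws start at row 280. Lifting.

```bash
python3 - <<'E'
from h import *; from c import *
from plant import robot
TR=TR+[0.0003,-.0007]
e=TR-d(TY)*OFF
robot.move_straight(P(e,.012),vel=.015)
s=robot.sense();print(s['t'],s['tcp_pos'],s['wrist_force'].round(2))
robot.move_straight(P(e,.048),vel=.03)
robot.sleep(.3)
s=robot.sense();print(s['t'],s['tcp_pos'],s['tcp_rot'],s['wrist_force'].round(2),s['torque'].round(3))
for n in("top","wrist"):
    f=robot.grab_frame(n);cv2.imwrite(f"pics/{n}6.png",f["image"][:,:,::-1]);np.savez(f"pics/{n}6.npz",**f)
m=np.zeros((480,640),bool);m[30:200,245:405]=1;Q,_,_=pt3(f,m);k=abs(Q[:,2]-np.median(Q[:,2]))<.004;Q=Q[k]
A=np.c_[Q[:,:2]-Q[:,:2].mean(0),np.ones(len(Q))];print('tray plate slope,z',np.linalg.lstsq(A,Q[:,2],rcond=None)[0].round(4))
E
```

```text
11.7333 [ 0.54567106 -0.26082387  0.03988392] [-0.42 -0.21 -3.87]
13.3833 [ 0.54579433 -0.26082874  0.0758903 ] [ 3.14142545e+00  7.63110426e-05 -1.60227842e+00] [-0.36  0.1  -4.21] [ 0.011  0.197 -0.022]
tray plate slope,z [-0.003  -0.0005  0.0524]
```

View pics/wrist6.png

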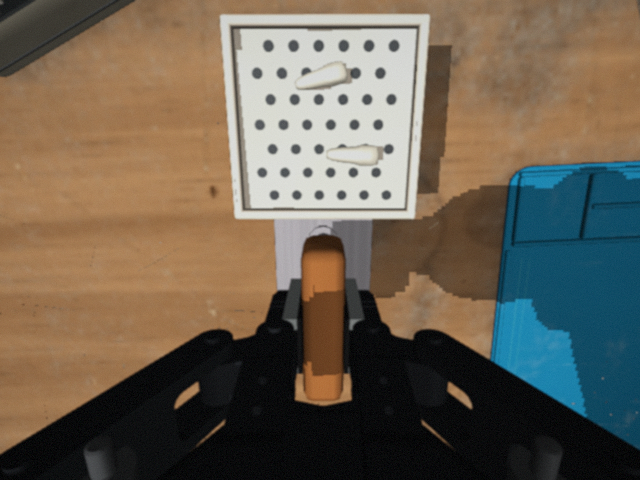

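View pics/top6.png

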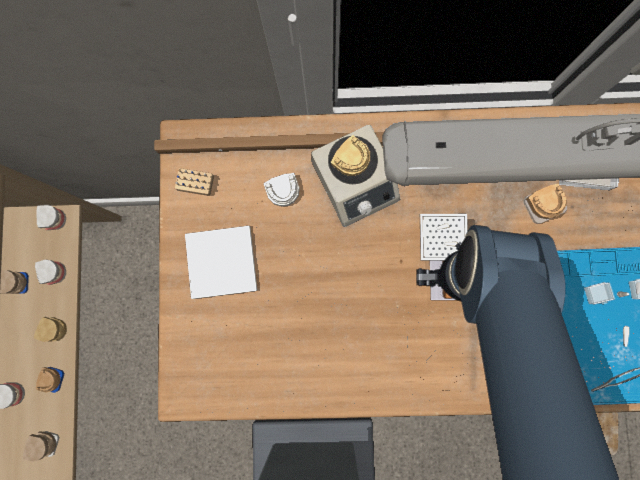

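The tray is borne on the blade, level (slope 0.003), and both crowns are still at (322,75) and (354,154). Carrying it in front of the vibrator.

```bash
python3 - <<'E'
from h import *; from c import *
from plant import robot
SY=.098; t=SL-d(SY)*OFF
robot.move_straight(P((.475,-.16),.048),vel=.07,attitude=ori(0))
robot.move_straight(P((.475,.04),.048),vel=.07,attitude=ori(.05))
robot.move_straight(P(t,.048),vel=.06,attitude=ori(SY))
robot.sleep(.3)
s=robot.sense();print(s['t'],s['tcp_pos'],s['tcp_rot'],P(t,.048),s['wrist_force'].round(2))
for n in("top","wrist"):
    f=robot.grab_frame(n);cv2.imwrite(f"pics/{n}7.png",f["image"][:,:,::-1]);np.savez(f"pics/{n}7.npz",**f)
E
```

```text
20.4417 [0.51813173 0.12515494 0.0760345 ] [-3.14158838e+00 -4.65699068e-05 -1.47299353e+00] [0.51815506369418, 0.12525960246176288, 0.076] [-0.14 -0.9  -3.5 ]
```

View pics/wrist7.png

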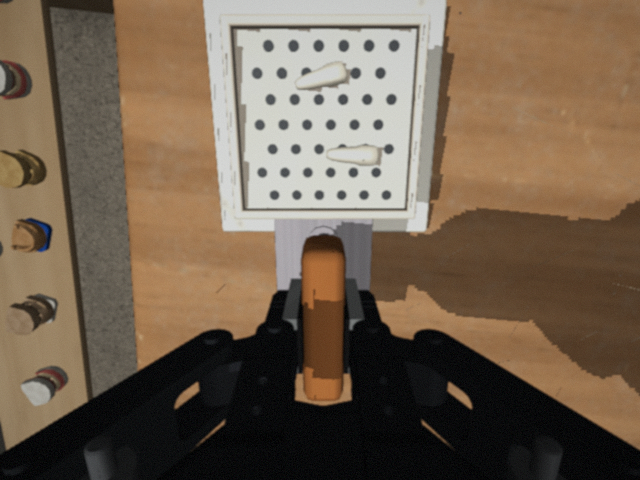

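View pics/top7.png

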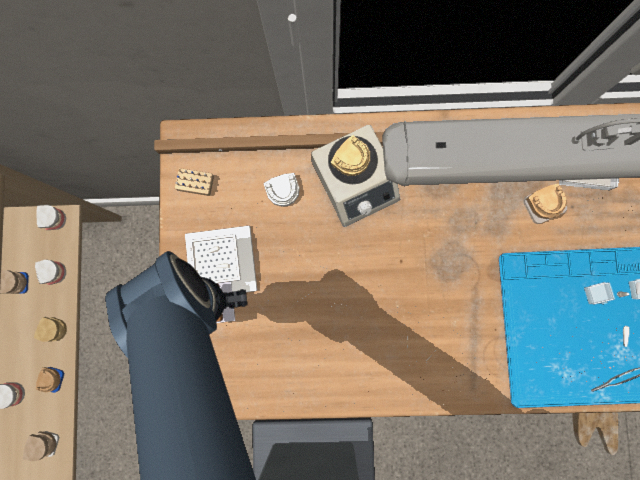

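The tray stays centred over the slab: the slab spans columns 204–445 and the tray 220–430, with the crowns unmoved. Lowering.

```bash
python3 - <<'E'
from h import *; from c import *
from plant import robot
SY=.098; t=SL-d(SY)*OFF
robot.move_straight(P(t,.024),vel=.03)
print(robot.sense()['wrist_force'].round(2))
c=robot.move_straight(P(t,.0155),vel=.012,contact_N=6)
robot.sleep(.3)
s=robot.sense();print(c,s['t'],s['tcp_pos'],s['tcp_rot'],P(t,.0155),s['wrist_force'].round(2))
for n in("wrist","scene"):
    f=robot.grab_frame(n);cv2.imwrite(f"pics/{n}8.png",f["image"][:,:,::-1]);np.savez(f"pics/{n}8.npz",**f)
f=load('wrist8')
m=np.zeros((480,640),bool);m[30:200,245:405]=1;Q,_,_=pt3(f,m);Q=Q[abs(Q[:,2]-np.median(Q[:,2]))<.004]
A=np.c_[Q[:,:2]-Q[:,:2].mean(0),np.ones(len(Q))];print('plate',np.linalg.lstsq(A,Q[:,2],rcond=None)[0].round(4))
m[:]=0;m[235:270,282:300]=1;Q,_,_=pt3(f,m);print('blade top z',np.median(Q[:,2]))
E
```

```text
[-0.61 -0.62 -4.45]
False 22.65 [0.51820163 0.1252764  0.04355421] [-3.14143377e+00  2.87981107e-05 -1.47278017e+00] [0.51815506369418, 0.12525960246176288, 0.0435] [-0.43 -0.22 -2.23]
plate [-0.0008 -0.0002  0.0234]
blade top z 0.01717377141672966
```

View pics/wrist8.png

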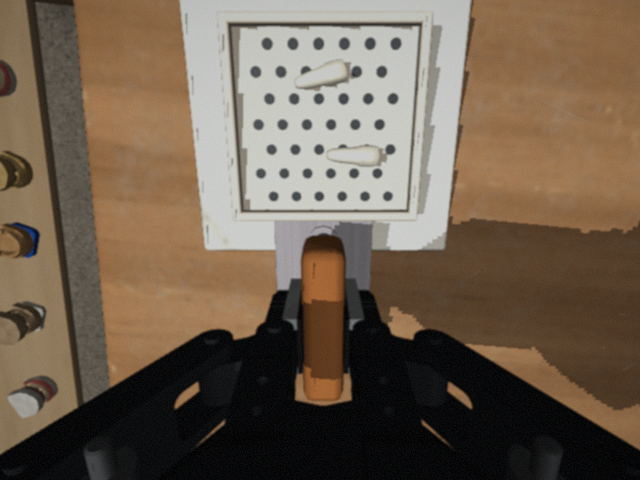

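The tray is standing on the slab. The plate's top is at 0.0234 (expected 0.024), level, and the wrist force is back to the lifter's own weight. The slab's margins look even (columns 205–445, tray 228–420 at the front). Withdrawing the blade.

```bash
python3 - <<'E'
from h import *; from c import *
from plant import robot
SY=.098; t=SL-d(SY)*.165
c=robot.move_straight(P(t,.0155),vel=.04,contact_N=4)
s=robot.sense();print(c,s['t'],s['tcp_pos'],P(t,.0155),s['wrist_force'].round(2))
f=robot.grab_frame('top');cv2.imwrite("pics/top9.png",cv2.resize(f["image"][200:340,160:340,::-1],None,fx=4,fy=4));np.savez("pics/top9.npz",**f)
E
```

```text
False 25.175 [0.42774971 0.11640021 0.04352115] [0.4275916960748607, 0.11635587035393075, 0.0435] [-0.79 -0.01 -3.47]
```

View pics/top9.png

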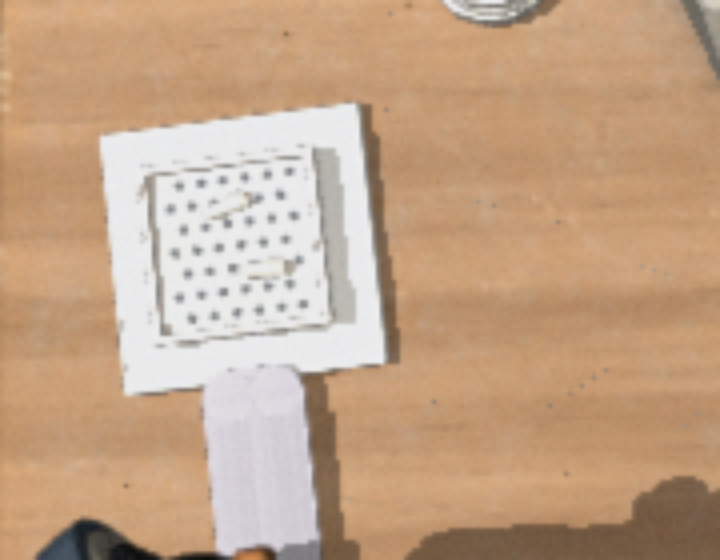

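The tray sits centred in the slab, with both crowns inside at about (240,205) and (270,267). The blade's tip at (255,370) is clear of the tray. Now I'll lay the lifter back on the bench.

```bash
python3 - <<'E'
from h import *; from c import *
from plant import robot
SY=.098; t=SL-d(SY)*.165
D=np.array([.485,-.07])
robot.move_straight(P(t,.06),vel=.08)
robot.move_straight(P(D,.06),vel=.1,attitude=ori(LY))
robot.move_straight(P(D,.008),vel=.06)
c=robot.move_straight(P(D,-.0005),vel=.015,contact_N=4)
s=robot.sense();print(c,s['t'],s['tcp_pos'],s['wrist_force'].round(2))
robot.grip(1.0)
robot.sleep(.2)
robot.move_straight(P(D,.12),vel=.08)
robot.goto([.45,-.3,.25],ori(LY))
for n in("top","scene"):
    f=robot.grab_frame(n);cv2.imwrite(f"pics/{n}10.png",f["image"][:,:,::-1]);np.savez(f"pics/{n}10.npz",**f)
print(robot.sense()['t'])
T=load('top10');S=load('scene10')
for k,f in enumerate((T,S)):
    hsv=cv2.cvtColor(f['image'],cv2.COLOR_RGB2HSV).astype(int);s,v=hsv[...,1],hsv[...,2]
    px=lambda X:(lambda c:(f['fx']*c[0]/c[2]+f['cx'],f['fy']*c[1]/c[2]+f['cy']))(f['R']@X+f['t'])
    q=px(np.r_[D+d(LY)*.07,.0025]);b=blob((s<60)&(v>95)&(v<225),(int(q[0]),int(q[1])));Q,_,_=pt3(f,b)
    print('blade',np.round(rect(f,b,.0025),3),np.percentile(Q[:,2],[5,50,95]).round(4))
    Q,u,w=pt3(f,np.ones((480,640),bool))
    r=np.linalg.norm(Q[:,:2]-SL,axis=1)
    top=(Q[:,2]>.021)&(Q[:,2]<.035)&(r<.06)
    W=Q[top];(x,y),sz,a=cv2.minAreaRect((W[:,:2]*1000).astype(np.float32));print('tray (depth)',x,y,sz,a)
    A=np.c_[W[:,:2]-SL,np.ones(len(W))];print('slope',np.linalg.lstsq(A,W[:,2],rcond=None)[0].round(4))
E
```

```text
True 29.575 [ 0.48492811 -0.07006909  0.02821075] [ 0.18 -0.99  4.75]
33.2167
blade [ 5.24000e-01 -7.20000e-02  4.66670e+01  1.43663e+02  8.65530e+01] [-0.0006  0.0024  0.0053]
tray (depth) 592.20068359375 132.69815063476562 (80.277587890625, 80.61211395263672) 5.749722480773926
slope [-0.0012 -0.007   0.0253]
blade [ 5.22000e-01 -7.20000e-02  4.68390e+01  1.44498e+02  8.64510e+01] [0.0005 0.0028 0.0052]
tray (depth) 591.7887573242188 132.41244506835938 (82.2804946899414, 79.8949966430664) 5.414159297943115
slope [-0.0018 -0.0047  0.0257]
```

View pics/top10.png

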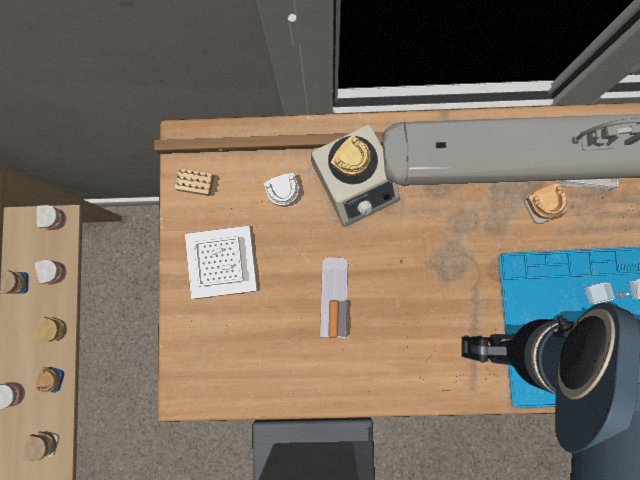

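View pics/scene10.png

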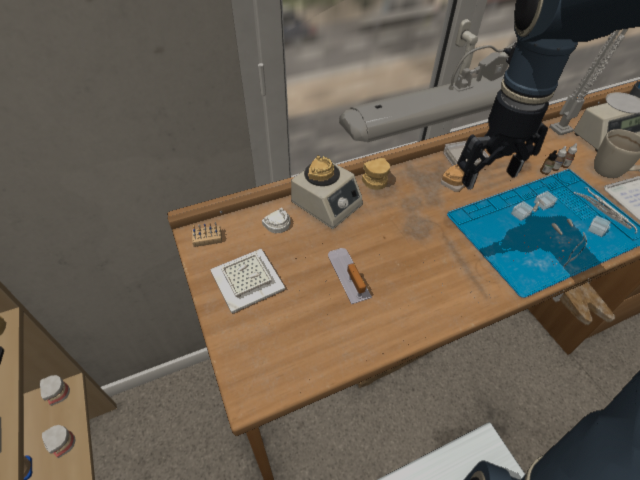

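Both views show the tray centred on the slab (top (220,261), scene (247,275)). The lifter lies flat and clear (top (334,298)), and the bystanders are where they were. Handing in.

```bash
python3 -c "
from plant import robot
robot.close_job();print(robot.sense()['t'])"
```

```text
the job is handed in; nothing more can be done
the job is handed in; nothing more can be done
```

The tray is on the cooling slab with both crowns inside its rim, and I handed the job in at about 33 s. The system gives no verdict, so this rests on my own last checks.

I gripped the lifter by its bar and slid the blade under the tray between the feet; it met no contact. I lifted the tray level, carried it in front of the vibrator and set it down on the slab. Then I drew the blade out and laid the lifter on the bench.

**Tray:** Its centre is within about 1 mm of the slab's in both views, and its tilt is at most 0.007 rad.

**Lifter:** It lies flat (blade top about 2.5 mm high), well over 70 mm from the tray and clear of the slab.

**Bystanders:** The jaw model and the tip block look unmoved in the pictures; I did not measure them.

**Disagreements:** The triangulated height of the bar's top was about 5 mm below the depth reading and the given size (42 against 48 mm), because the two views saw different parts of the bar. I used the depth and plane values instead. Other heights agreed within about 2 to 3 mm.

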